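# Snap a circuit board onto its barbed supports

### The job

Pick up the loose circuit board by its heat sink and lay it on the four white barbed posts in the open grey instrument base, the way round that its holes fit. Then press it down near each hole until every post has clicked through and the board sits flat on all four shoulders, but never load it with more than about 22 N, or it cracks. Let go of it, and do not disturb the timer, the beaker or the screwdriver.

Things in the scene. Friction and masses are not known exactly. Their poses are not given: they have to be found in the camera images.
- board: loose dark-green circuit board, 144 (its x) x 96 (its y) x 3 mm thick, 0.16 kg, lying flat, parts side up; origin at the centre of its underside, z up. Four 9 mm holes: two 68 mm apart at the -x end, two 44 mm apart at the +x end, so it fits the posts one way round only. A black terminal block (10 x 22 x 11 mm) stands at the middle of the -x edge
- heatsink (a point): centre of the top of the board's finned aluminium heat sink, 31 mm above the board's underside, over its centre. The sink is 36 x 36 mm and 28 mm tall: grip it across the faces at board y = +-18 mm. Two capacitors (10 mm across, 12 mm tall) stand at board x = 64, y = +-6 mm. The board's top is bare for pressing at |x| from 19 to 48 mm, at the holes' y
- base: open grey instrument base, a tray 184 (its x) x 136 (its y) mm with walls to 28 mm high, that cannot tip or slide; origin at the worktop under its centre, z up. It stands on soft feet: past a 3 N preload it sinks straight down 1 mm per 2 N (at most 12 mm) and springs back. Four white snap posts: two 68 mm apart at its -x end, two 44 mm apart at its +x end. Board x points along base x when fitted
- hole1 (a point): centre of the board's hole 1 at the board's underside, board x = -56, y = 34 mm; it belongs on post 1
- hole2 (a point): centre of the board's hole 2 at the board's underside, board x = -56, y = -34 mm; it belongs on post 2
- hole3 (a point): centre of the board's hole 3 at the board's underside, board x = 56, y = 22 mm; it belongs on post 3
- hole4 (a point): centre of the board's hole 4 at the board's underside, board x = 56, y = -22 mm; it belongs on post 4
- post1 (a point): centre of post 1 at its shoulder, base x = -56, y = 34, z = 38 mm: where hole 1 ends. Each post: a 14 mm column with a flat rigid shoulder 38 mm above the worktop; above it a 5 mm neck, two springy barbs 13 mm over their widest (along base x, 5 mm above the shoulder) that slope inwards upwards, and a pointed nose that ends 16 mm above the shoulder
- post2 (a point): centre of post 2 at its shoulder, base x = -56, y = -34, z = 38 mm: where hole 2 ends. A board laid within about 3 mm sideways finds the noses, then rests on the barbs with its underside about 7 mm above the shoulders
- post3 (a point): centre of post 3 at its shoulder, base x = 56, y = 22, z = 38 mm: where hole 3 ends. Each post's barbs give way at about 9 to 15 N on its hole, drag lightly inside the hole, and spring out over the board when its underside is within about 2 mm of the shoulder
- post4 (a point): centre of post 4 at its shoulder, base x = 56, y = -22, z = 38 mm: where hole 4 ends. Pressed 20 mm inwards (along board x) from a hole, about four fifths of the load comes on that hole's post
- timer: bystander: white laboratory timer lying face up, 66 x 68 x 21 mm; origin at the centre of its underside
- beaker: bystander: glass beaker, 55 mm across, 70 mm tall; origin at the centre of its underside
- screwdriver: bystander: small screwdriver with a plastic grip, lying along its y, 20 x 175 x 18 mm; origin at the centre of its underside

How it is judged:
On the way:
1. the board is laid on the four posts, every hole round its own post's nose (horizontal distance between hole1 and post1 below 0.004 m and z of each of hole1, hole2, hole3, hole4 in the frame of base below 0.049 m and horizontal distance between hole2 and post2 below 0.004 m and horizontal distance between hole3 and post3 below 0.004 m and horizontal distance between hole4 and post4 below 0.004 m), for 0.1 s.
At the end, for the whole second after the job is handed in: each of the four holes is round its own post (centre within 4 mm), with the board's underside there within 1.2 mm of the post's shoulder, so below its barbs; the board is at rest and released (z of hole1 in the frame of base between 0.036 and 0.0392 m and horizontal distance between hole1 and post1 below 0.004 m and z of hole2 in the frame of base between 0.036 and 0.0392 m and horizontal distance between hole2 and post2 below 0.004 m and z of hole3 in the frame of base between 0.036 and 0.0392 m and horizontal distance between hole3 and post3 below 0.004 m and z of hole4 in the frame of base between 0.036 and 0.0392 m and horizontal distance between hole4 and post4 below 0.004 m and linear speed of board below 0.01 m/s); the robot touches nothing.
It fails at once if the base is pushed down more than 11.5 mm, its soft feet squashed flat (a load of about 26 N: the board cracks) (height (world z) of base below -0.0115 m).
It fails at once if the timer, beaker or screwdriver is pushed more than 15 mm (distance of any of timer, beaker, screwdriver from where it was at the start of the episode above 0.015 m).
It also fails if it takes over 70 s, if anything falls off the work surface, if the arm or the gripper's body presses on something with over 40 N, if the wrist force passes 120 N, or if a joint passes its speed limit or range.

### The arm

A 6-joint arm with a two-finger parallel gripper is mounted at the origin on a cart in front of the work surface, level with it; the furniture and walls round the work are solid. World frame = base frame: x ahead of the robot, y to its left, z up, the work surface at z = 0. Lengths are in m, angles in rad, forces in N, time in s.
With the tool pointing down it reaches from about 0.325 to 1 m from the base axis. Payload 5.1 kg.
Tool frame: the origin (TCP) lies at the very end of the fingers, on their centre line; the grasp point (between the pads) lies 19 mm behind it (env.pinch_z is the distance from the TCP to the grasp point, in m); z points along the fingers, y is the line along which they close (so a half turn about z gives the same grasp; the last joint's range is limited). The gripper opens to 85 mm and grips with 20 to 120 N. Pads are 22 mm wide; open, the fingers measure 114 mm over their backs; the gripper's body (76 mm by 85 mm) begins 54 mm behind the grasp point. The pads swing forward as they close: fully open they stand 13 mm farther back than shut.
Start: joints at [1.226, 0.124, 1.65, -0, 1.367, -0.083], TCP at [0.168, 0.628, 0.2] pointing down, gripper open.
Joint ranges: [-2.61, 2.61], [-1.02, 2.33], [0.03, 2.71], [-1.35, 4.49], [0.32, 2.68], [-2.91, 2.91]. Speed limits (rad/s): [2.57, 2.57, 3.14, 3.14, 3.14, 3.14].

### API

Orientations are given as a unit quaternion [w, x, y, z].
In Python, from plant import env, optics gives the robot as it stands.
- The arm moves only by the tool jog_arm, never from a script. Its argument "targets" is a list of rows, each a list of 2 entries, a list of its own where there are three numbers: the shift along the tool's x, y, z in mm, then the turn, a rotation vector about the tool's x, y, z in degrees. In form: [[[dx, dy, dz], [wx, wy, wz]], ...]. A call has 1 to 12 rows; each row is the pose to reach, as a shift and turn from the pose commanded when the call began, along the tool's axes at that moment; what a row does not reach only later rows make up. A row lasts 1/8 s, in which the tool goes at most 62.5 mm and 10.7 degrees, less where a joint would pass 70% of its speed; a pose out of reach is approached as far as the arm can. A call with a gripper value outside its range is refused whole. "hand" is the finger opening in mm, from 0 to 85.4, set as the call begins (left out, the last holds). The fingers move at their own pace and stop on an object; "force" is the grip in N (left out, the last holds). Time passes only in rows, so rows that repeat a pose let the fingers close. It gives the time, the measured TCP pose, the force, the opening and the grip force at its end, in the units of the state.
- env.read_state(): the state, without advancing time (a new reading comes with each control period).
- optics.capture(name): name is "scene" or "side" or "wrist"; returns a dict with "image" (384x512x3 uint8, blue, green, red), "K" (3x3 intrinsics, pixels), "pose" (4x4, takes a point from camera to world coordinates). Camera axes: x right, y up, looking along -z (the intrinsics and any distortion apply to the point x, -y, -z); pixel columns grow to the right and rows downward; lengths in m; the calibration is good to about 2 mm. A picture is of the moment at which its call begins. There is no depth.
- env.hand_in(): hands the job in; it is judged then, once.
Trained networks look in the newest picture that a camera, given by its name, has taken for a name from the list of things; names that differ only in an ending like _2 or _b are one class to them, and where a whole thing is asked for, a point or a joint stands for the part that bears it (a point fixed in the world has none). Each returns a list of dicts, best first, with "conf" (0 to 1); they miss things now and then, are a little off and sometimes report something else, mostly with a low value. They report only what shows in the picture. A call takes as long as a camera call.
- optics.look_for(target, camera): "centre" ([x, y, z] in m, in world coordinates, good to about 4 mm: the middle of the surface that is visible of it).
- optics.landmark_of(target, camera): "centre" ([x, y, z] in m, in world coordinates, good to about 4 mm: a listed point, or the origin of a listed thing).
The state is a dict: "clock": time; "joint_positions": joint angles; "qvel": joint speeds; "effort": joint torques, N m; "tcp_pos": TCP position; "eef_rot": TCP orientation; "ft_force": force on the tool from outside, world axes, zero at the start; "ft_torque": the same for the moment, N m; "finger_gap": finger opening in m; "grip_force": force on a finger pad.
Only numpy, scipy, OpenCV 4.12 (cv2) and the standard library are available. Lean on these libraries where they do the work, as an engineer would, in place of code of your own. Each camera call takes 0.05 s, during which the arm holds its last target. There are 200 camera calls.

## Working session

There is one attempt and no reset: what is moved stays moved. The work goes in short steps, Python scripts to look and compute and a tool call to move; the robot and the scene stay as the last step left them, time stands still between calls to the robot, and variables do not carry over. Pictures are saved under pics/ and viewed, at most 10 in all, crops included, and the job is handed in when it is done.

Besides the shell and the picture viewer there is one more tool, called after ">>>" as a command line: name --argument value ..., lists and objects as JSON in quotes. jog_arm: Moves the arm, as the interface text tells. Its arguments: {"type":"object","properties":{"targets":{"type":"array"},"hand":{"type":"number"},"force":{"type":"number"}},"required":["targets"]}

```bash
mkdir -p pics; ls
cat > h.py <<'E'
from plant import env, optics
import numpy as np, cv2
def shot(c,n=None):
    r=optics.capture(c)
    if n: cv2.imwrite(f'pics/{n}.png',r['image'])
    return r
E
python3 - <<'E'
from h import *
for c in ['scene','side','wrist']:
    shot(c,c+'0')
    for t in ['board','heatsink','hole1','hole2','hole3','hole4','base','post1','post2','post3','post4','timer','beaker','screwdriver']:
        print(c,t,[(np.round(d['centre'],4).tolist(),round(d['conf'],2)) for d in optics.landmark_of(t,c)[:2]])
im=np.hstack([cv2.imread(f'pics/{c}0.png') for c in ['scene','side']])
cv2.imwrite('pics/both.png',cv2.resize(im,(800,300)))
print(env.read_state())
E
```

```text
pics
scene board [([0.5412, 0.0339, -0.0011], 0.81)]
scene heatsink [([0.5433, 0.0337, 0.0322], 0.92)]
scene hole1 [([0.4866, 0.0739, 0.0013], 0.87), ([0.5922, 0.0128, 0.0009], 0.69)]
scene hole2 [([0.4866, 0.0739, 0.0013], 0.87), ([0.5922, 0.0128, 0.0009], 0.69)]
scene hole3 [([0.4866, 0.0739, 0.0013], 0.87), ([0.5922, 0.0128, 0.0009], 0.69)]
scene hole4 [([0.4866, 0.0739, 0.0013], 0.87), ([0.5922, 0.0128, 0.0009], 0.69)]
scene base [([0.5064, -0.196, -0.0009], 0.87)]
scene post1 [([0.4401, -0.1731, 0.038], 0.9), ([0.4588, -0.2393, 0.0375], 0.82)]
scene post2 [([0.4401, -0.1731, 0.038], 0.9), ([0.4588, -0.2393, 0.0375], 0.82)]
scene post3 [([0.4401, -0.1731, 0.038], 0.9), ([0.4588, -0.2393, 0.0375], 0.82)]
scene post4 [([0.4401, -0.1731, 0.038], 0.9), ([0.4588, -0.2393, 0.0375], 0.82)]
scene timer [([0.7339, -0.0698, 0.002], 0.61)]
scene beaker []
scene screwdriver [([0.3866, 0.3352, 0.002], 0.77)]
side board [([0.5412, 0.0388, -0.0022], 0.74)]
side heatsink []
side hole1 [([0.5944, 0.0541, -0.0006], 0.97), ([0.4841, 0.0065, -0.0017], 0.94)]
side hole2 [([0.5944, 0.0541, -0.0006], 0
[... 912 characters left out ...]
 2.25, 'joint_positions': array([ 1.22638703e+00,  1.23800826e-01,  1.65029988e+00, -2.78000362e-05,
        1.36748572e+00, -8.26089761e-02]), 'qvel': array([ 0.00063976, -0.00057051,  0.00093964,  0.00057275, -0.00226931,
        0.00108165]), 'effort': array([-3.23405141e-05, -4.23580742e+01, -3.65745199e+01, -7.02093871e-05,
        5.59911186e-04, -3.59681906e-06]), 'tcp_pos': array([0.16827197, 0.62783261, 0.20012175]), 'eef_rot': array([1.39646182e-05, 1.30523871e-01, 9.91445167e-01, 1.59487677e-07]), 'ft_force': array([ 8.67243103e-04, -3.27234910e-01, -1.83792791e+00]), 'ft_torque': array([-0.00290428,  0.01937916,  0.01382798]), 'grip_force': 0.0, 'finger_gap': 0.08531302916504659}
```

View pics/scene0.png

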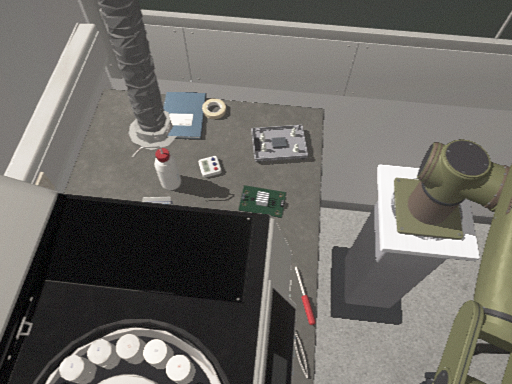

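View pics/side0.png

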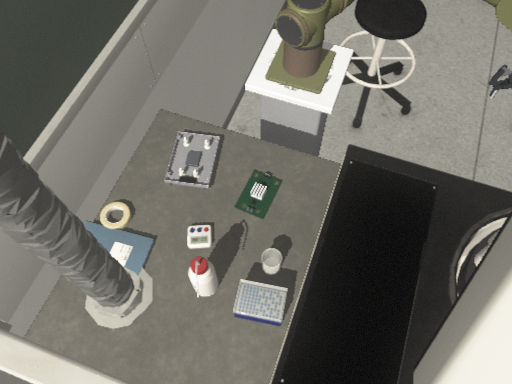

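Scene: board near pixel (263,201), base near (280,143), instrument on the left; the point hits match the 68/44 mm spacings, with both -x ends towards the robot (base yaw ≈15°, board ≈-4°). Next I move to an overview pose.

>>> jog_arm --targets '[[[-40,-48,-13],[0,0,-1]],[[-80,-96,-25],[0,0,-2]],[[-119,-144,-38],[0,0,-3]],[[-159,-191,-50],[0,0,-4]],[[-199,-239,-63],[0,0,-5]],[[-239,-287,-75],[0,0,-6]],[[-278,-335,-88],[0,0,-7]],[[-318,-383,-100],[0,0,-8]],[[-358,-430,-113],[0,0,-9]],[[-398,-478,-125],[0,0,-10]],[[-437,-526,-138],[0,0,-11]],[[-477,-574,-150],[0,0,-11]]]' --hand 85

```text
clock: 3.75
tcp_pos: [0.4763, -0.0421, 0.3489]
eef_rot: [0.001, 0.035, 0.999, 0.0]
ft_force: [1.7, 0.7, 0.5]
finger_gap: 0.0851
grip_force: 0.0
```

>>> jog_arm --targets '[[[0,0,0],[0,0,0]],[[0,0,0],[0,0,0]],[[0,0,0],[0,0,0]]]'

```text
clock: 4.12
tcp_pos: [0.4754, -0.0389, 0.3478]
eef_rot: [-0.0, 0.034, 0.999, 0.0]
ft_force: [-0.5, 0.5, -1.1]
finger_gap: 0.0846
grip_force: 0.0
```

Run:
```python
from h import *
r=shot('wrist','w1'); print(np.round(r['pose'],3), r['K'], {k:v for k,v in r.items() if k not in('image','K','pose')})
for t in ['hole1','post1','heatsink','base','board']:
    print(t,[(np.round(d['centre'],4).tolist(),round(d['conf'],2)) for d in optics.landmark_of(t,'wrist')])
```

```text
[[ 0.067 -0.945 -0.319  0.393]
 [ 0.998  0.063  0.021 -0.032]
 [-0.    -0.32   0.948  0.522]
 [ 0.     0.     0.     1.   ]] [[290.55254629   0.         260.47360438]
 [  0.         290.55254629 189.30942231]
 [  0.           0.           1.        ]] {}
hole1 [([0.5963, 0.0134, 0.003], 0.84), ([0.4847, 0.0064, 0.0038], 0.83), ([0.4928, 0.0798, -0.0032], 0.82), ([0.5987, 0.0533, -0.0047], 0.65)]
post1 [([0.565, -0.2058, 0.0364], 0.95), ([0.4566, -0.2371, 0.0409], 0.88), ([0.445, -0.1731, 0.0401], 0.77), ([0.5618, -0.1622, 0.0375], 0.6)]
heatsink [([0.538, 0.0387, 0.032], 0.64), ([0.4612, -0.2378, 0.0399], 0.36), ([0.5664, -0.2031, 0.0387], 0.32)]
base [([0.5038, -0.1949, 0.0029], 0.62)]
board [([0.5488, 0.04, 0.0032], 0.67)]
```

View pics/w1.png

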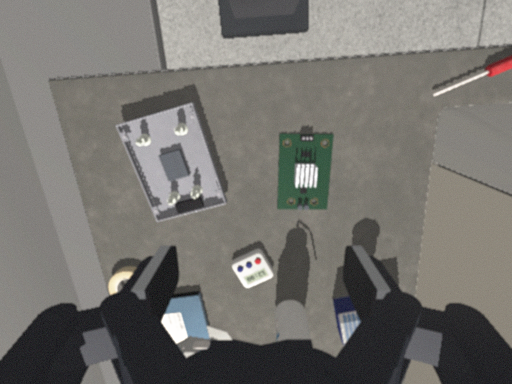

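The wrist view shows the base with posts near (143,140), (181,130), (173,200), (196,193), and the board centred near (305,172). The -x end (terminal block, wide hole pair) is at the top of the image, towards the robot. I take closer looks at both.

>>> jog_arm --targets '[[[2,-55,55],[0,0,0]],[[4,-110,110],[0,0,0]],[[4,-156,160],[0,0,0]],[[4,-156,160],[0,0,0]],[[4,-156,160],[0,0,0]],[[4,-156,160],[0,0,0]]]'

```text
clock: 5.18
tcp_pos: [0.4616, -0.195, 0.1892]
eef_rot: [0.001, 0.035, 0.999, -0.0]
ft_force: [-0.2, -0.4, 0.5]
finger_gap: 0.0851
grip_force: 0.0
```

```bash
cat >> h.py <<'E'
T={'hole':(['hole1'],np.array([[-56,34],[-56,-34],[56,22],[56,-22]])/1e3),'post':(['post1'],np.array([[-56,34],[-56,-34],[56,22],[56,-22]])/1e3)}
def fit(M,P):
    mc,pc=M.mean(0),P.mean(0); m=M-mc;p=P-pc
    a=np.arctan2((m[:,0]*p[:,1]-m[:,1]*p[:,0]).sum(),(m*p).sum())
    R=np.array([[np.cos(a),-np.sin(a)],[np.sin(a),np.cos(a)]])
    t=pc-R@mc; return t,a,P-(M@R.T+t)
def find(kind,cam='wrist',c0=None,a0=0.,n=1):
    """nearest detections to prior pose c0,a0 -> rigid fit, averaged over n pictures"""
    M=T[kind][1]; R=np.array([[np.cos(a0),-np.sin(a0)],[np.sin(a0),np.cos(a0)]]); W=M@R.T+c0
    hits=[[] for _ in M]
    for _ in range(n):
        optics.capture(cam)
        for d in optics.landmark_of(kind+'1',cam):
            q=np.array(d['centre']); e=np.linalg.norm(W-q[:2],axis=1); i=e.argmin()
            if e[i]<.02 and d['conf']>.3: hits[i].append(q)
    ok=[i for i in range(4) if hits[i]]
    P=np.array([np.mean(hits[i],0) for i in ok])
    t,a,res=fit(M[ok],P[:,:2])
    print(kind,cam,ok,'t',np.round(t,4),'yaw',round(np.degrees(a),2),'res mm',np.round(res*1e3,1).tolist(),'z',np.round(P[:,2],3))
    return t,a
def proj(r,X):
    X=np.atleast_2d(X); c=(X-r['pose'][:3,3])@r['pose'][:3,:3]; p=np.c_[c[:,0],-c[:,1],-c[:,2]]@r['K'].T
    return p[:,:2]/p[:,2:]
def ray(r,uv,z):
    uv=np.atleast_2d(uv); p=np.c_[uv,np.ones(len(uv))]@np.linalg.inv(r['K']).T
    d=np.c_[p[:,0],-p[:,1],-p[:,2]]@r['pose'][:3,:3].T; o=r['pose'][:3,3]
    return o+d*((z-o[2])/d[:,2])[:,None]
E
python3 - <<'E'
from h import *
t,a=find('post',c0=np.array([.504,-.193]),a0=np.radians(15.5),n=3)
r=shot('wrist'); print(np.round(env.read_state()['tcp_pos'],4),np.round(r['pose'][:3,3],3))
im=r['image'].copy()
R=np.array([[np.cos(a),-np.sin(a)],[np.sin(a),np.cos(a)]])
for m in T['post'][1]:
    for z,c in((.038,(0,0,255)),(.054,(0,255,0))):
        u=proj(r,np.r_[R@m+t,z])[0]; cv2.circle(im,tuple(int(round(v*8)) for v in u),16,c,1,cv2.LINE_AA,3)
u=proj(r,np.r_[t,.04])[0].astype(int); cr=im[max(0,u[1]-100):u[1]+100,max(0,u[0]-130):u[0]+130]
cv2.imwrite('pics/base1.png',cv2.resize(cr,None,fx=3,fy=3,interpolation=cv2.INTER_CUBIC)); print(u)
E
```

```text
post wrist [0, 1, 2, 3] t [ 0.5068 -0.1949] yaw 11.79 res mm [[-2.2, -1.4], [1.4, 1.7], [2.9, -1.9], [-2.1, 1.6]] z [0.039 0.039 0.039 0.038]
[ 0.4614 -0.195   0.1888] [ 0.379 -0.188  0.363]
[262 203]
```

View pics/base1.png

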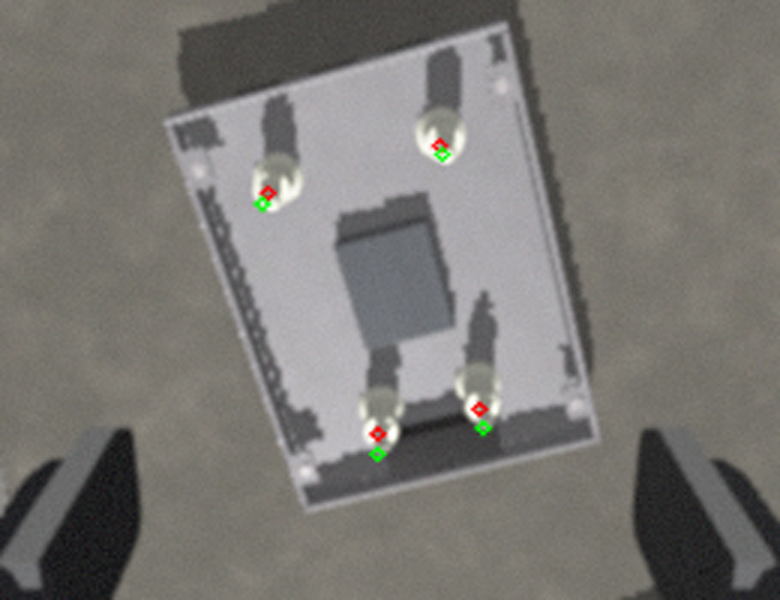

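The crop shows the tray rim corners at about (166,121), (506,25), (598,437), (307,508). The network's yaw is off, since its marks miss the noses, so I fit the rim corners instead.

Run:
```python
from h import *
r=shot('wrist')
c=np.array([[166,121],[506,25],[598,437],[307,508]])
uv=(c+.5)/3-.5+[132,103]
P=ray(r,uv,.028)[:,:2]
t,a,res=fit(np.array([[-92,-68],[-92,68],[92,68],[92,-68]])/1e3,P)
print(t,np.degrees(a),np.round(res*1e3,1).tolist())
R=np.array([[np.cos(a),-np.sin(a)],[np.sin(a),np.cos(a)]])
im=cv2.resize(r['image'][103:303,132:392],None,fx=3,fy=3,interpolation=cv2.INTER_CUBIC)
def pl(X,col):
    u=(proj(r,X)-[132,103]+.5)*3-.5
    cv2.polylines(im,[np.round(u*8).astype(np.int32)],True,col,1,cv2.LINE_AA,3)
th=np.linspace(0,6.28,24)
for m in T['post'][1]:
    w=R@m+t
    pl(np.c_[w[0]+.007*np.cos(th),w[1]+.007*np.sin(th),0*th+.038],(0,0,255))
    pl(np.c_[w[0]+.0015*np.cos(th),w[1]+.0015*np.sin(th),0*th+.054],(0,200,0))
q=np.array([[-92,-68],[-92,68],[92,68],[92,-68]])/1e3@R.T+t
pl(np.c_[q,0*q[:,0]+.028],(255,0,0))
cv2.imwrite('pics/base2.png',im)
```

```text
[ 0.5050362  -0.19318777] 11.718645639025487 [[1.5, 1.4], [2.2, -0.5], [-1.7, -2.1], [-1.9, 1.3]]
```

View pics/base2.png

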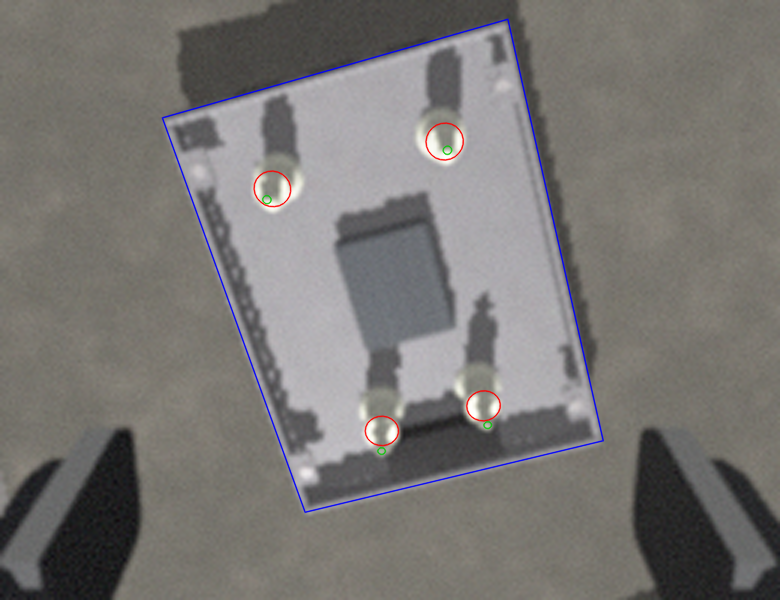

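The tray fit overlays well: yaw ≈11.7°, centre ≈(0.505,-0.193), rim matching on all sides. Next, the same view over the board.

>>> jog_arm --targets '[[[-6,60,0],[0,0,0]],[[-12,120,0],[0,0,0]],[[-18,180,0],[0,0,0]],[[-23,232,0],[0,0,0]],[[-23,232,0],[0,0,0]],[[-23,232,0],[0,0,0]],[[-23,232,0],[0,0,0]]]'

```text
clock: 6.45
tcp_pos: [0.5, 0.0335, 0.188]
eef_rot: [-0.0, 0.036, 0.999, -0.0]
ft_force: [-0.1, 0.5, -0.7]
finger_gap: 0.085
grip_force: 0.0
```

Run:
```python
from h import *
find('hole',c0=np.array([.544,.037]),a0=np.radians(-3.5),n=3)
r=shot('wrist'); print(np.round(env.read_state()['tcp_pos'],4),env.read_state()['eef_rot'])
hsv=cv2.cvtColor(r['image'],cv2.COLOR_BGR2HSV)
m=((hsv[...,0]>45)&(hsv[...,0]<95)&(hsv[...,1]>90)).astype(np.uint8)*255
u0=proj(r,[.544,.037,.003])[0].astype(int)
m[:,:u0[0]-90]=0;m[:,u0[0]+90:]=0
m=cv2.morphologyEx(m,cv2.MORPH_OPEN,np.ones((3,3)))
cs,_=cv2.findContours(m,cv2.RETR_EXTERNAL,cv2.CHAIN_APPROX_NONE)
c=max(cs,key=cv2.contourArea); h=cv2.convexHull(c); q=cv2.boxPoints(cv2.minAreaRect(h))
ap=cv2.approxPolyDP(h,8,True)[:,0]; print(ap.tolist(),q)
# metric: hull points to world, min-area rectangle there
W=ray(r,c[:,0].astype(float),.003)[:,:2]
(cx,cy),(w,hh),an=cv2.minAreaRect((cv2.convexHull((W*1e3).astype(np.float32))))
print('rect',cx,cy,w,hh,an)
im=r['image'].copy(); cv2.polylines(im,[ap.reshape(-1,1,2)],True,(0,0,255),1)
x0,y0=u0-[130,100]; print(x0,y0)
cv2.imwrite('pics/board1.png',cv2.resize(im[max(0,y0):y0+200,x0:x0+260],None,fx=3,fy=3,interpolation=cv2.INTER_CUBIC))
```

```text
hole wrist [0, 1, 2, 3] t [0.5424 0.039 ] yaw -4.54 res mm [[1.0, 2.7], [0.1, -2.5], [-1.7, -1.1], [0.5, 0.9]] z [-0.001  0.002 -0.003  0.001]
[0.5001 0.034  0.188 ] [ 9.91171414e-06  3.53382617e-02  9.99375409e-01 -3.48876871e-06]
[[231, 154], [237, 164]] [[229. 154.]
 [240. 154.]
 [240. 164.]
 [229. 164.]]
rect 496.482421875 2.147714614868164 13.92229175567627 12.954879760742188 84.71173095703125
134 92
```

View pics/board1.png

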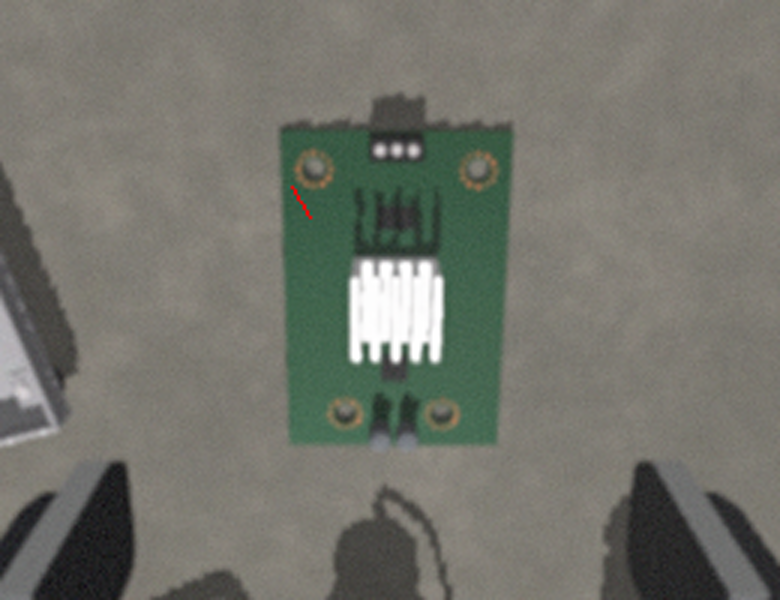

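The board's corners are at (281,129), (512,128), (497,443), (290,443), and its holes at (314,169), (479,170), (345,413), (442,413). I fit these.

Run:
```python
from h import *
r=shot('wrist')
f=lambda c:(np.array(c)+.5)/3-.5+[134,92]
M1=np.array([[-72,-48],[-72,48],[72,48],[72,-48]])/1e3; P1=ray(r,f([[281,129],[512,128],[497,443],[290,443]]),.003)[:,:2]
M2=np.array([[-56,-34],[-56,34],[56,-22],[56,22]])/1e3; P2=ray(r,f([[314,169],[479,170],[345,413],[442,413]]),.003)[:,:2]
for M,P in((M1,P1),(M2,P2),(np.r_[M1,M2],np.r_[P1,P2])):
    t,a,res=fit(M,P); print(t,np.degrees(a),np.round(res*1e3,1).tolist())
print(np.round(ray(r,f([[353,275],[441,275],[438,362],[354,362]]),.031)*1e3,1))
```

```text
[0.5403227  0.03836709] -4.088240433824597 [[0.4, 0.9], [-0.3, -0.7], [-0.2, -0.4], [0.1, 0.1]]
[0.5410976 0.0383347] -4.321753261332605 [[0.1, -0.2], [0.2, 0.2], [-0.0, -0.1], [-0.3, 0.1]]
[0.54071015 0.03835089] -4.16913255823206 [[0.1, 0.8], [-0.8, -0.8], [-0.6, -0.3], [-0.2, 0.2], [0.4, -0.0], [0.6, 0.3], [0.3, -0.3], [0.2, -0.1]]
[[521.1  22.5  31. ]
 [523.5  57.4  31. ]
 [560.9  54.4  31. ]
 [558.5  19.9  31. ]]
```

>>> jog_arm --targets '[[[-20,4,50],[0,0,0]],[[-41,7,100],[0,0,0]],[[-41,7,140],[0,0,0]],[[-41,7,165],[0,0,0]],[[-41,7,165],[0,0,0]],[[-41,7,165],[0,0,0]],[[-41,7,165],[0,0,0]]]'

```text
clock: 7.72
tcp_pos: [0.543, 0.0386, 0.025]
eef_rot: [0.002, 0.035, 0.999, 0.0]
ft_force: [0.5, 0.5, -0.5]
finger_gap: 0.0849
grip_force: 0.0
```

>>> jog_arm --targets '[[[0,0,9],[0,0,0]],[[0,0,17],[0,0,0]],[[0,0,17],[0,0,0]],[[0,0,17],[0,0,0]],[[0,0,17],[0,0,0]]]'

```text
clock: 8.35
tcp_pos: [0.5417, 0.0386, 0.0062]
eef_rot: [0.0, 0.035, 0.999, 0.0]
ft_force: [0.3, -0.7, 0.1]
finger_gap: 0.0848
grip_force: 0.0
```

>>> jog_arm --targets '[[[0,0,0],[0,0,0]],[[0,0,0],[0,0,0]],[[0,0,0],[0,0,0]],[[0,0,0],[0,0,0]],[[0,0,0],[0,0,0]],[[0,0,0],[0,0,0]]]' --hand 20 --force 40

```text
clock: 9.1
tcp_pos: [0.5415, 0.0386, 0.006]
eef_rot: [0.0, 0.035, 0.999, 0.0]
ft_force: [-0.1, 0.1, 0.6]
finger_gap: 0.02
grip_force: 0.0
```

Run:
```python
from h import *
s=env.read_state(); print(s['finger_gap'],s['grip_force'],s['tcp_pos'])
r=shot('wrist'); r2=shot('side')
u=proj(r2,[.541,.038,.02])[0].astype(int); print(u)
b=cv2.resize(r2['image'][u[1]-48:u[1]+48,u[0]-64:u[0]+64],(512,384),interpolation=cv2.INTER_CUBIC)
cv2.imwrite('pics/g1.png',cv2.resize(np.hstack([r['image'],b]),(800,300)))
```

```text
0.02002592740400995 0.0 [0.5414515  0.03861914 0.00597516]
[258 190]
```

View pics/g1.png

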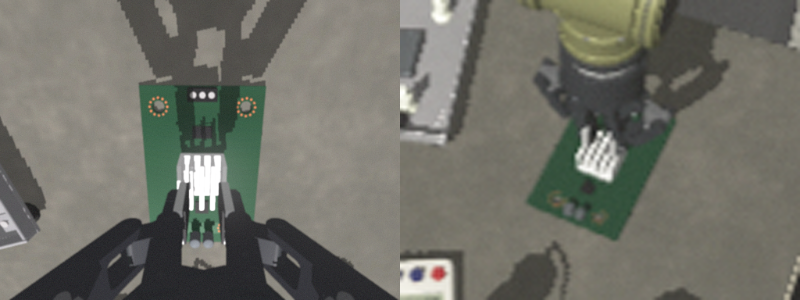

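The fingers appear beside the sink, but the gap reads 20 mm with no grip. I close further and see what it stops on.

>>> jog_arm --targets '[[[0,0,0],[0,0,0]],[[0,0,0],[0,0,0]],[[0,0,0],[0,0,0]],[[0,0,0],[0,0,0]]]' --hand 0 --force 40

```text
clock: 9.7
tcp_pos: [0.5414, 0.0386, 0.006]
eef_rot: [-0.0, 0.035, 0.999, 0.0]
ft_force: [-0.4, -0.0, -0.2]
finger_gap: -0.0002
grip_force: 0.0
```

Run:
```python
from h import *
s=env.read_state(); print(s['finger_gap'],s['grip_force'],s['tcp_pos'],s['ft_force'])
r=shot('wrist')
cv2.imwrite('pics/g2.png',cv2.resize(r['image'][80:360,100:440],None,fx=2.2,fy=2.1,interpolation=cv2.INTER_CUBIC))
```

```text
-0.00020760816648679667 0.0 [0.54144848 0.03859926 0.00595853] [-0.39711836 -0.04608647 -0.23504743]
```

View pics/g2.png

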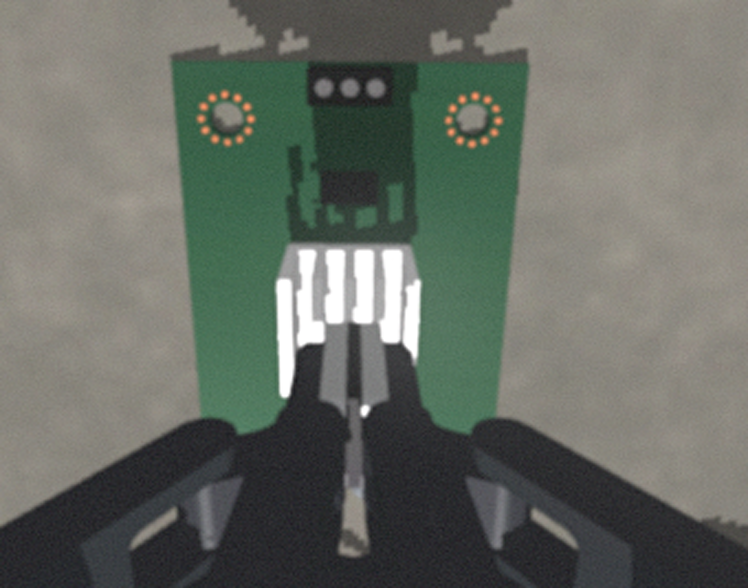

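The fingers are shut, with the tips apparently over or past the sink top (tip near image pixel (261,235)). I check the geometry of that pixel and the camera pose.

Run:
```python
from h import *
r=shot('wrist'); s=env.read_state()
print(np.round(r['pose'],4))
for z in (.006,.012,.025,.032,.04,.05): print(z,np.round(proj(r,[.5414,.0386,z])[0],1), np.round(ray(r,[[261,235]],z)[0],4))
M=np.array([[-56,-34],[-56,34]])/1e3
f=lambda c:np.array(c)/[2.2,2.1]+[100,80]
print(ray(r,f([[227,117],[472,117]]),.003)); print(ray(r,f([[283,282],[417,282],[345,245]]),.031))
print('env attrs',[x for x in dir(env) if not x.startswith('_')], env.pinch_z)
```

```text
[[ 6.860e-02 -9.453e-01 -3.191e-01  4.594e-01]
 [ 9.976e-01  6.490e-02  2.220e-02  4.520e-02]
 [-3.000e-04 -3.198e-01  9.475e-01  1.797e-01]
 [ 0.000e+00  0.000e+00  0.000e+00  1.000e+00]]
0.006 [259.1 223.4] [0.55   0.0393 0.006 ]
0.012 [259.1 227.4] [0.5468 0.0395 0.012 ]
0.025 [259.  237.1] [0.5401 0.0399 0.025 ]
0.032 [258.9 243. ] [0.5364 0.0402 0.032 ]
0.04 [258.8 250.2] [0.5322 0.0404 0.04  ]
0.05 [258.7 260.3] [0.527  0.0408 0.05  ]
[[0.48241474 0.00884632 0.003     ]
 [0.4870258  0.07599046 0.003     ]]
[[0.52288389 0.02302348 0.031     ]
 [0.52520324 0.05683456 0.031     ]
 [0.51354836 0.03942521 0.031     ]]
env attrs ['IKError', 'hand_in', 'pinch_z', 'read_state'] 0.0187
```

Both the open-finger gap in the earlier view (≈146 mm depth against 179 mm expected) and this view say that the real fingertips end ≈35 mm above the stated TCP. They shut above the sink. I reopen and descend in small steps, watching the force.

>>> jog_arm --targets '[[[0,0,0],[0,0,0]],[[0,0,0],[0,0,0]],[[0,0,0],[0,0,0]],[[0,0,0],[0,0,0]],[[0,0,0],[0,0,0]],[[0,0,0],[0,0,0]],[[0,0,3],[0,0,0]],[[0,0,6],[0,0,0]],[[0,0,6],[0,0,0]]]' --hand 85

```text
clock: 10.92
tcp_pos: [0.541, 0.0386, -0.0006]
eef_rot: [-0.0, 0.035, 0.999, -0.0]
ft_force: [-1.1, 0.1, -0.3]
finger_gap: 0.0849
grip_force: 0.0
```

Run:
```python
from h import *
r=shot('wrist'); r2=shot('side'); s=env.read_state(); print(s['tcp_pos'],s['ft_force'],s['finger_gap'])
u=proj(r2,[.541,.038,.02])[0].astype(int)
b=cv2.resize(r2['image'][u[1]-48:u[1]+36,u[0]-48:u[0]+48],(439,384),interpolation=cv2.INTER_CUBIC)
g=r['image'][130:,66:466]; g=cv2.resize(g,(605,384))
cv2.imwrite('pics/g3.png',cv2.resize(np.hstack([g,b]),(800,294)))
```

```text
[ 5.41392809e-01  3.86008629e-02 -1.58904647e-04] [ 0.10418862  0.16615071 -0.32436561] 0.08511361703450926
```

View pics/g3.png

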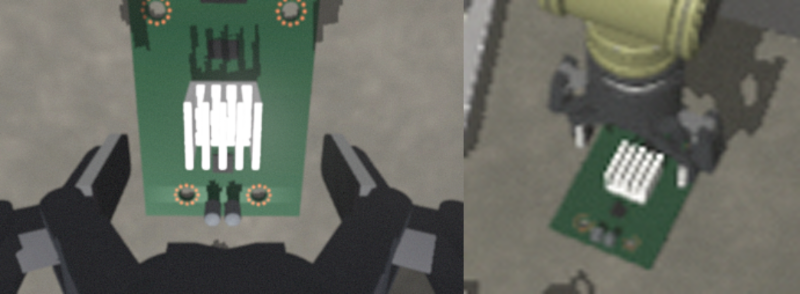

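There is still no contact at reported TCP z≈0, and the fingertips are visibly well above the board, so the offset is real (≥25 mm shut). I descend 20 mm more and close.

>>> jog_arm --targets '[[[0,0,4],[0,0,0]],[[0,0,8],[0,0,0]],[[0,0,12],[0,0,0]],[[0,0,15],[0,0,0]],[[0,0,15],[0,0,0]]]'

```text
clock: 11.65
tcp_pos: [0.5411, 0.0386, -0.0155]
eef_rot: [-0.0, 0.035, 0.999, -0.0]
ft_force: [-0.4, 0.5, 0.1]
finger_gap: 0.0847
grip_force: 0.0
```

>>> jog_arm --targets '[[[0,0,3],[0,0,0]],[[0,0,5],[0,0,0]],[[0,0,5],[0,0,0]]]'

```text
clock: 12.02
tcp_pos: [0.5413, 0.0386, -0.0202]
eef_rot: [-0.0, 0.035, 0.999, -0.0]
ft_force: [-0.2, -0.0, -0.1]
finger_gap: 0.0852
grip_force: 0.0
```

>>> jog_arm --targets '[[[0,0,0],[0,0,0]],[[0,0,0],[0,0,0]],[[0,0,0],[0,0,0]],[[0,0,0],[0,0,0]],[[0,0,0],[0,0,0]],[[0,0,0],[0,0,0]]]' --hand 25 --force 40

```text
clock: 12.78
tcp_pos: [0.5418, 0.0386, -0.0197]
eef_rot: [0.0, 0.035, 0.999, -0.0]
ft_force: [0.3, 0.4, 1.4]
finger_gap: 0.0351
grip_force: 42.4
```

Gripped at a gap of 35 mm with 42 N. I lift, then carry it over the base, turning 15.8°.

>>> jog_arm --targets '[[[0,0,-10],[0,0,0]],[[0,0,-30],[0,0,0]],[[0,0,-60],[0,0,0]],[[0,0,-95],[0,0,0]],[[0,0,-95],[0,0,0]],[[0,0,-95],[0,0,0]]]'

```text
clock: 13.52
tcp_pos: [0.5404, 0.0387, 0.0739]
eef_rot: [-0.001, 0.035, 0.999, 0.0]
ft_force: [-0.4, -0.4, -2.6]
finger_gap: 0.0353
grip_force: 42.1
```

>>> jog_arm --targets '[[[2,-25,0],[0,0,-2]],[[5,-65,0],[0,0,-5]],[[9,-110,0],[0,0,-8]],[[13,-155,0],[0,0,-11]],[[17,-200,0],[0,0,-14]],[[20,-225,0],[0,0,-15.8]],[[20,-234,0],[0,0,-15.8]],[[20,-234,0],[0,0,-15.8]],[[20,-234,0],[0,0,-15.8]],[[20,-234,0],[0,0,-15.8]]]'

```text
clock: 14.78
tcp_pos: [0.5053, -0.1925, 0.0748]
eef_rot: [-0.0, -0.103, 0.995, 0.0]
ft_force: [-0.2, 0.2, -1.7]
finger_gap: 0.0352
grip_force: 42.0
```

Run:
```python
from h import *
s=env.read_state(); print({k:np.round(s[k],4) for k in('tcp_pos','eef_rot','ft_force','finger_gap','grip_force')})
q=s['eef_rot']; print('yaw',np.degrees(np.arctan2(2*(q[1]*q[2]+q[0]*q[3]),q[1]**2-q[2]**2+q[0]**2-q[3]**2))-180)
r=shot('wrist'); print(s['tcp_pos'][2]+.02)
ds=[d for c in ('wrist',) for d in optics.landmark_of('hole1',c)]
for d in ds: print('hole',np.round(d['centre'],4),round(d['conf'],2))
for c in ('scene','side'):
    shot(c)
    for n in ('hole1','post1','heatsink'):
        for d in optics.landmark_of(n,c): print(c,n,np.round(d['centre'],4),round(d['conf'],2))
cv2.imwrite('pics/h1.png',cv2.resize(r['image'][0:250,120:400],None,fx=2.4,fy=2.4,interpolation=cv2.INTER_CUBIC))
```

```text
{'tcp_pos': array([ 0.5053, -0.1925,  0.0748]), 'eef_rot': array([-1.000e-04, -1.034e-01,  9.946e-01,  1.000e-04]), 'ft_force': array([-0.1636,  0.2266, -1.6717]), 'finger_gap': np.float64(0.0352), 'grip_force': np.float64(42.0261)}
yaw -348.13028293676643
0.0948288937623941
hole [ 0.5583 -0.1638  0.0908] 0.88
hole [ 0.46   -0.2372  0.0958] 0.81
hole [ 0.5624 -0.1996  0.0939] 0.78
hole [ 0.4455 -0.1693  0.0923] 0.65
scene hole1 [ 0.4591 -0.2341  0.092 ] 0.91
scene hole1 [ 0.4407 -0.1718  0.0935] 0.89
scene hole1 [ 0.5556 -0.1607  0.0974] 0.76
scene post1 [ 0.5626 -0.2021  0.0379] 0.71
scene post1 [ 0.4408 -0.1735  0.0366] 0.68
scene post1 [ 0.4599 -0.2407  0.0361] 0.67
scene post1 [ 7.348e-01 -7.070e-02 -2.000e-04] 0.58
scene post1 [ 0.5569 -0.1625  0.0367] 0.55
scene heatsink [ 0.5074 -0.1949  0.1234] 0.97
scene heatsink [ 5.037e-01 -1.953e-01 -1.000e-04] 0.54
scene heatsink [ 0.5065 -0.196   0.0938] 0.24
side hole1 [ 0.5632 -0.2051  0.0934] 0.86
side hole1 [ 0.4415 -0.1681  0.0942] 0.81
side hole1 [ 0.5512 -0.1606  0.0945] 0.77
side hole1 [ 0.4557 -0.2412  0.0947] 0.7
side hole1 [ 0.5014 -0.1891  0.0904] 0.6
side post1 [ 0.5638 -0.2073  0.0371] 0.76
side post1 [ 0.5571 -0.1616  0.0389] 0.7
side post1 [ 0.4401 -0.1729  0.0385] 0.67
side heatsink [ 0.5026 -0.1902  0.1272] 0.64
side heatsink [ 0.5058 -0.1931  0.0886] 0.48
```

View pics/h1.png

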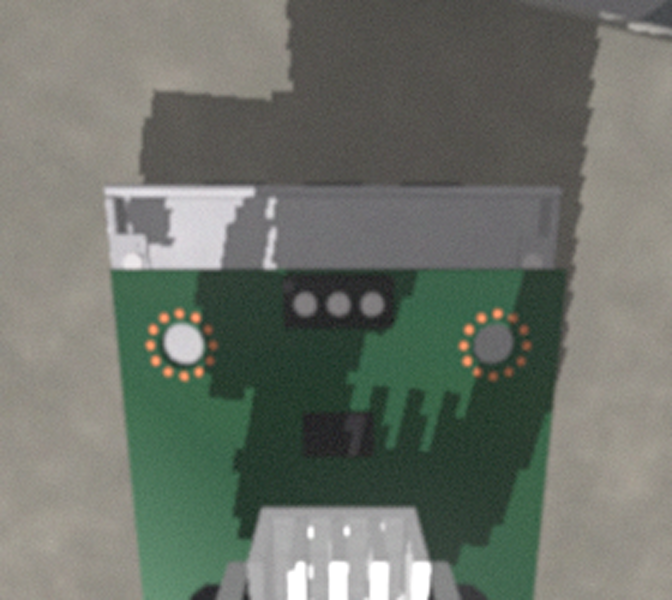

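The held board is parallel to the tray's -x edge, with tray corners at about (106,188) and (560,187) and holes at (184,343) and (494,342). I compute the offset from these.

Run:
```python
from h import *
r=shot('wrist')
f=lambda c:(np.array(c)+.5)/2.4-.5+[120,0]
H=ray(r,f([[184,343],[494,342]]),.098)[:,:2]; C=ray(r,f([[111,270],[567,269]]),.098)[:,:2]; B=ray(r,f([[106,188],[560,187]]),.028)[:,:2]
for n,P,x in(('holes',H,-.056),('board edge',C,-.072),('tray',B,-.092)):
    v=P[1]-P[0]; L=np.linalg.norm(v); a=np.arctan2(-v[0],v[1]); m=P.mean(0)
    print(n,np.round(P,4).tolist(),'len',L,'yaw',np.degrees(a),'centre',m-x*np.array([np.cos(a),np.sin(a)]))
s=lambda L:np.array(L)
P=[[.4455,-.1693],[.46,-.2372],[.5583,-.1638],[.5624,-.1996]]
M=T['hole'][1]
t,a,_=fit(M,s(P)); print('net hole wrist',t,np.degrees(a))
t,a,_=fit(M[:3],s([[.4407,-.1718],[.4591,-.2341],[.5556,-.1607]])); print('net hole scene',t,np.degrees(a))
t,a,_=fit(M,s([[.4415,-.1681],[.4557,-.2412],[.5512,-.1606],[.5632,-.2051]])); print('net hole side',t,np.degrees(a))
t,a,_=fit(M,s([[.4408,-.1735],[.4599,-.2407],[.5569,-.1625],[.5626,-.2021]])); print('net post scene',t,np.degrees(a))
t,a,_=fit(M[[0,2,3]],s([[.4401,-.1729],[.5571,-.1616],[.5638,-.2073]])); print('net post side',t,np.degrees(a))
```

```text
holes [[0.4563, -0.2368], [0.4422, -0.1712]] len 0.06708270481278714 yaw 12.057785458259128 centre [ 0.50401227 -0.19232773]
board edge [[0.4442, -0.2539], [0.4244, -0.1605]] len 0.09547722175332767 yaw 11.991188588348209 centre [ 0.50470842 -0.19222836]
tray [[0.4301, -0.2784], [0.4022, -0.1471]] len 0.134305756950679 yaw 11.983978395760307 centre [ 0.50612734 -0.19365623]
net hole wrist [ 0.50655  -0.192475] 11.191023988320767
net hole scene [ 0.50490796 -0.19221129] 11.847760796492265
net hole side [ 0.5029  -0.19375] 11.531431314983948
net post scene [ 0.50505 -0.1947 ] 12.982341352026173
net post side [ 0.5041996  -0.19531704] 11.10704509211064
```

Combined relative measurements: the base sits about +1 mm in x and -1.6 mm in y from the board, with yaw equal. I correct that and descend.

>>> jog_arm --targets '[[[-1,-2,10],[0,0,0]],[[-1,-2,25],[0,0,0]],[[-1,-2,37],[0,0,0]],[[-1,-2,37],[0,0,0]],[[-1,-2,37],[0,0,0]],[[-1,-2,37],[0,0,0]]]'

```text
clock: 16.08
tcp_pos: [0.5071, -0.1954, 0.0386]
eef_rot: [0.001, -0.103, 0.995, -0.0]
ft_force: [-0.2, 0.5, -1.5]
finger_gap: 0.0351
grip_force: 42.0
```

>>> jog_arm --targets '[[[0,0,3],[0,0,0]],[[0,0,6],[0,0,0]],[[0,0,6],[0,0,0]],[[0,0,6],[0,0,0]]]'

```text
clock: 16.58
tcp_pos: [0.5065, -0.1952, 0.0319]
eef_rot: [-0.0, -0.103, 0.995, 0.0]
ft_force: [-0.3, 0.1, -1.5]
finger_gap: 0.0351
grip_force: 42.0
```

>>> jog_arm --targets '[[[0,0,2],[0,0,0]],[[0,0,4],[0,0,0]],[[0,0,4],[0,0,0]],[[0,0,4],[0,0,0]]]'

```text
clock: 17.08
tcp_pos: [0.5066, -0.1952, 0.0279]
eef_rot: [-0.0, -0.103, 0.995, -0.0]
ft_force: [0.3, -0.3, -1.6]
finger_gap: 0.0354
grip_force: 42.0
```

>>> jog_arm --targets '[[[0,0,1],[0,0,0]],[[0,0,3],[0,0,0]],[[0,0,3],[0,0,0]],[[0,0,3],[0,0,0]]]'

```text
clock: 17.58
tcp_pos: [0.5066, -0.1952, 0.0253]
eef_rot: [-0.0, -0.103, 0.995, -0.0]
ft_force: [-1.6, 1.0, 0.8]
finger_gap: 0.0353
grip_force: 42.5
```

Contact at underside ≈45 mm: the board rests on the barbs with a small side load. I release, lift, and check.

>>> jog_arm --targets '[[[0,0,0],[0,0,0]],[[0,0,0],[0,0,0]],[[0,0,0],[0,0,0]],[[0,0,0],[0,0,0]],[[0,0,-15],[0,0,0]],[[0,0,-60],[0,0,0]],[[0,0,-110],[0,0,0]],[[0,0,-110],[0,0,0]],[[0,0,-110],[0,0,0]]]' --hand 85

```text
clock: 18.7
tcp_pos: [0.5066, -0.1952, 0.1356]
eef_rot: [0.0, -0.103, 0.995, -0.0]
ft_force: [0.2, 0.5, 0.1]
finger_gap: 0.0848
grip_force: 0.0
```

Run:
```python
from h import *
s=env.read_state(); print({k:np.round(s[k],4) for k in('tcp_pos','eef_rot','ft_force','finger_gap','clock')})
for c in ('scene','side','wrist'):
  try: find('hole',c,np.array([.5055,-.194]),np.radians(11.9),1)
  except Exception as e: print(c,e)
```

```text
{'tcp_pos': array([ 0.5066, -0.1952,  0.1356]), 'eef_rot': array([ 4.000e-04, -1.028e-01,  9.947e-01, -2.000e-04]), 'ft_force': array([0.1953, 0.4933, 0.1358]), 'finger_gap': np.float64(0.0848), 'clock': np.float64(18.7)}
hole scene [0, 1, 2, 3] t [ 0.5051 -0.195 ] yaw 12.27 res mm [[-3.3, -1.1], [3.0, 3.7], [-0.9, -0.7], [1.2, -1.8]] z [0.046 0.04  0.049 0.048]
hole side [0, 1, 2, 3] t [ 0.5048 -0.1958] yaw 10.43 res mm [[-1.5, 2.7], [2.9, -1.2], [-1.5, 1.5], [0.2, -3.1]] z [0.045 0.046 0.046 0.045]
hole wrist [0, 1, 2, 3] t [ 0.5078 -0.1927] yaw 11.44 res mm [[2.6, 3.1], [1.5, -2.0], [-3.8, -3.5], [-0.2, 2.4]] z [0.044 0.046 0.042 0.047]
```

The board lies level on the barbs at z ≈ 45 mm, aligned. I shut the fingers and go over the press point inward of hole 1.

>>> jog_arm --targets '[[[12,12,0],[0,0,0]],[[25,25,0],[0,0,0]],[[37,35,0],[0,0,0]],[[37,35,0],[0,0,0]],[[37,35,25],[0,0,0]],[[37,35,60],[0,0,0]],[[37,35,95],[0,0,0]],[[37,35,104],[0,0,0]],[[37,35,104],[0,0,0]],[[37,35,104],[0,0,0]]]' --hand 0

```text
clock: 20.25
tcp_pos: [0.4646, -0.1692, 0.0327]
eef_rot: [0.001, -0.103, 0.995, -0.001]
ft_force: [0.1, -0.5, 0.7]
finger_gap: 0.0001
grip_force: 0.0
```

>>> jog_arm --targets '[[[0,0,2],[0,0,0]],[[0,0,4],[0,0,0]],[[0,0,6],[0,0,0]],[[0,0,6],[0,0,0]]]'

```text
clock: 20.75
tcp_pos: [0.463, -0.1684, 0.0247]
eef_rot: [-0.0, -0.103, 0.995, 0.0]
ft_force: [0.4, -0.3, -0.7]
finger_gap: 0.0003
grip_force: 0.0
```

>>> jog_arm --targets '[[[0,0,2],[0,0,0]],[[0,0,4],[0,0,0]],[[0,0,4],[0,0,0]],[[0,0,4],[0,0,0]]]'

```text
clock: 21.25
tcp_pos: [0.4632, -0.1685, 0.0209]
eef_rot: [-0.0, -0.103, 0.995, 0.0]
ft_force: [0.5, -0.6, -0.1]
finger_gap: 0.0004
grip_force: 0.0
```

>>> jog_arm --targets '[[[0,0,2],[0,0,0]],[[0,0,4],[0,0,0]],[[0,0,4],[0,0,0]],[[0,0,4],[0,0,0]]]'

```text
clock: 21.75
tcp_pos: [0.4633, -0.1685, 0.0171]
eef_rot: [0.0, -0.103, 0.995, 0.0]
ft_force: [-0.9, 1.1, 0.1]
finger_gap: -0.0
grip_force: 0.5
```

>>> jog_arm --targets '[[[0,0,2],[0,0,0]],[[0,0,3],[0,0,0]],[[0,0,3],[0,0,0]],[[0,0,3],[0,0,0]]]'

```text
clock: 22.25
tcp_pos: [0.4634, -0.1685, 0.0144]
eef_rot: [0.0, -0.103, 0.995, 0.0]
ft_force: [-1.1, 2.3, 5.5]
finger_gap: 0.0002
grip_force: 2.7
```

Contact at TCP ≈ 15.7 mm, so the tip offset is about 32 mm. I press on in small steps.

>>> jog_arm --targets '[[[0,0,1],[0,0,0]],[[0,0,2],[0,0,0]],[[0,0,3],[0,0,0]],[[0,0,3],[0,0,0]]]'

```text
clock: 22.75
tcp_pos: [0.4636, -0.1685, 0.012]
eef_rot: [0.0, -0.103, 0.995, 0.0]
ft_force: [-4.1, 3.1, 9.6]
finger_gap: 0.0001
grip_force: 4.6
```

>>> jog_arm --targets '[[[0,0,1],[0,0,0]],[[0,0,2],[0,0,0]],[[0,0,2],[0,0,0]]]'

```text
clock: 23.12
tcp_pos: [0.4636, -0.1685, 0.0104]
eef_rot: [0.0, -0.103, 0.995, 0.0]
ft_force: [-4.0, 2.8, 11.3]
finger_gap: -0.0
grip_force: 5.9
```

>>> jog_arm --targets '[[[0,0,1],[0,0,0]],[[0,0,2],[0,0,0]],[[0,0,2],[0,0,0]]]'

```text
clock: 23.5
tcp_pos: [0.4638, -0.1685, 0.0088]
eef_rot: [0.0, -0.103, 0.995, 0.0]
ft_force: [-5.0, 3.4, 13.9]
finger_gap: -0.0
grip_force: 7.2
```

>>> jog_arm --targets '[[[0,0,1],[0,0,0]],[[0,0,1],[0,0,0]],[[0,0,1],[0,0,0]]]'

```text
clock: 23.88
tcp_pos: [0.4638, -0.1685, 0.0081]
eef_rot: [0.0, -0.103, 0.995, 0.0]
ft_force: [-5.4, 4.7, 15.1]
finger_gap: 0.0003
grip_force: 7.8
```

>>> jog_arm --targets '[[[0,0,1],[0,0,0]],[[0,0,2],[0,0,0]],[[0,0,2],[0,0,0]]]'

```text
clock: 24.25
tcp_pos: [0.4639, -0.1685, 0.0064]
eef_rot: [0.0, -0.103, 0.995, 0.0]
ft_force: [-7.1, 4.5, 18.9]
finger_gap: -0.0
grip_force: 9.3
```

>>> jog_arm --targets '[[[0,0,1],[0,0,0]],[[0,0,1],[0,0,0]],[[0,0,1],[0,0,0]]]'

```text
clock: 24.62
tcp_pos: [0.4643, -0.1688, 0.005]
eef_rot: [0.001, -0.103, 0.995, -0.0]
ft_force: [-3.1, 3.0, 13.4]
finger_gap: -0.0001
grip_force: 6.6
```

Force dropped from 18.9 to 13.4 N: the barbs gave way. I press slightly further to seat the hole.

>>> jog_arm --targets '[[[0,0,1],[0,0,0]],[[0,0,2],[0,0,0]],[[0,0,2],[0,0,0]],[[0,0,2],[0,0,0]]]'

```text
clock: 25.12
tcp_pos: [0.4644, -0.1688, 0.0034]
eef_rot: [0.001, -0.103, 0.995, -0.0]
ft_force: [-4.6, 3.3, 15.9]
finger_gap: 0.0003
grip_force: 8.1
```

Seated: the height matches hole 1 on its shoulder with the board tilted. On to hole 2.

>>> jog_arm --targets '[[[0,0,-15],[0,0,0]],[[0,0,-35],[0,0,0]],[[0,-30,-35],[0,0,0]],[[0,-68,-35],[0,0,0]],[[0,-68,-35],[0,0,0]],[[0,-68,-25],[0,0,0]],[[0,-68,-18],[0,0,0]],[[0,-68,-14],[0,0,0]],[[0,-68,-12],[0,0,0]],[[0,-68,-12],[0,0,0]]]'

```text
clock: 26.38
tcp_pos: [0.4766, -0.2342, 0.0133]
eef_rot: [-0.001, -0.103, 0.995, 0.001]
ft_force: [-4.0, 2.5, 6.6]
finger_gap: 0.0001
grip_force: 3.7
```

>>> jog_arm --targets '[[[0,0,1],[0,0,0]],[[0,0,2],[0,0,0]],[[0,0,3],[0,0,0]],[[0,0,4],[0,0,0]],[[0,0,4],[0,0,0]]]'

```text
clock: 27.0
tcp_pos: [0.4768, -0.2344, 0.0103]
eef_rot: [-0.001, -0.103, 0.995, 0.001]
ft_force: [-5.9, 2.9, 12.2]
finger_gap: 0.0002
grip_force: 6.1
```

>>> jog_arm --targets '[[[0,0,1],[0,0,0]],[[0,0,2],[0,0,0]],[[0,0,2],[0,0,0]]]'

```text
clock: 27.38
tcp_pos: [0.4769, -0.2345, 0.0087]
eef_rot: [-0.001, -0.103, 0.995, 0.0]
ft_force: [-6.3, 4.1, 14.4]
finger_gap: -0.0001
grip_force: 7.4
```

>>> jog_arm --targets '[[[0,0,1],[0,0,0]],[[0,0,1.5],[0,0,0]],[[0,0,1.5],[0,0,0]]]'

```text
clock: 27.75
tcp_pos: [0.477, -0.2345, 0.0076]
eef_rot: [-0.001, -0.103, 0.995, 0.0]
ft_force: [-7.0, 4.4, 16.0]
finger_gap: -0.0002
grip_force: 8.4
```

>>> jog_arm --targets '[[[0,0,1],[0,0,0]],[[0,0,1.5],[0,0,0]],[[0,0,1.5],[0,0,0]]]'

```text
clock: 28.12
tcp_pos: [0.4774, -0.2349, 0.0057]
eef_rot: [-0.0, -0.103, 0.995, -0.0]
ft_force: [-6.1, 1.7, 12.3]
finger_gap: -0.0001
grip_force: 6.2
```

>>> jog_arm --targets '[[[0,0,1],[0,0,0]],[[0,0,1],[0,0,0]],[[0,0,1],[0,0,0]]]'

```text
clock: 28.5
tcp_pos: [0.4775, -0.2349, 0.005]
eef_rot: [-0.0, -0.103, 0.995, -0.0]
ft_force: [-5.7, 2.9, 13.8]
finger_gap: 0.0001
grip_force: 7.0
```

>>> jog_arm --targets '[[[0,0,1],[0,0,0]],[[0,0,2],[0,0,0]],[[0,0,2],[0,0,0]],[[0,0,2],[0,0,0]]]'

```text
clock: 29.0
tcp_pos: [0.4775, -0.2349, 0.0034]
eef_rot: [-0.0, -0.103, 0.995, 0.0]
ft_force: [-7.4, 3.6, 15.4]
finger_gap: -0.0
grip_force: 8.5
```

Hole 2 is seated. On to hole 4.

>>> jog_arm --targets '[[[0,0,-30],[0,0,0]],[[0,0,-65],[0,0,0]],[[-30,6,-65],[0,0,0]],[[-72,12,-65],[0,0,0]],[[-72,12,-65],[0,0,0]],[[-72,12,-65],[0,0,0]],[[-72,12,-40],[0,0,0]],[[-72,12,-22],[0,0,0]],[[-72,12,-16],[0,0,0]],[[-72,12,-13],[0,0,0]],[[-72,12,-11],[0,0,0]],[[-72,12,-11],[0,0,0]]]'

```text
clock: 30.5
tcp_pos: [0.5452, -0.2088, 0.0131]
eef_rot: [-0.0, -0.103, 0.995, -0.0]
ft_force: [-3.1, 1.2, 6.2]
finger_gap: 0.0002
grip_force: 3.0
```

>>> jog_arm --targets '[[[0,0,1],[0,0,0]],[[0,0,2],[0,0,0]],[[0,0,3],[0,0,0]],[[0,0,3],[0,0,0]]]'

```text
clock: 31.0
tcp_pos: [0.5455, -0.209, 0.011]
eef_rot: [0.0, -0.103, 0.995, -0.0]
ft_force: [-6.8, 2.1, 9.5]
finger_gap: 0.0001
grip_force: 4.8
```

>>> jog_arm --targets '[[[0,0,1],[0,0,0]],[[0,0,2],[0,0,0]],[[0,0,3],[0,0,0]],[[0,0,3],[0,0,0]]]'

```text
clock: 31.5
tcp_pos: [0.5457, -0.209, 0.0087]
eef_rot: [0.0, -0.103, 0.995, -0.0]
ft_force: [-7.3, 1.8, 12.7]
finger_gap: 0.0001
grip_force: 6.6
```

>>> jog_arm --targets '[[[0,0,1],[0,0,0]],[[0,0,1.5],[0,0,0]],[[0,0,1.5],[0,0,0]]]'

```text
clock: 31.88
tcp_pos: [0.5457, -0.209, 0.0076]
eef_rot: [0.0, -0.103, 0.995, -0.0]
ft_force: [-8.9, 3.1, 14.6]
finger_gap: -0.0002
grip_force: 7.5
```

>>> jog_arm --targets '[[[0,0,1],[0,0,0]],[[0,0,1.5],[0,0,0]],[[0,0,1.5],[0,0,0]]]'

```text
clock: 32.25
tcp_pos: [0.5458, -0.2091, 0.0065]
eef_rot: [0.0, -0.103, 0.995, -0.0]
ft_force: [-9.0, 4.4, 16.2]
finger_gap: -0.0001
grip_force: 8.5
```

>>> jog_arm --targets '[[[0,0,1],[0,0,0]],[[0,0,1],[0,0,0]],[[0,0,1],[0,0,0]]]'

```text
clock: 32.62
tcp_pos: [0.5458, -0.2091, 0.0057]
eef_rot: [0.0, -0.103, 0.995, -0.0]
ft_force: [-9.7, 3.6, 17.7]
finger_gap: -0.0004
grip_force: 9.1
```

>>> jog_arm --targets '[[[0,0,1],[0,0,0]],[[0,0,1],[0,0,0]],[[0,0,1],[0,0,0]]]'

```text
clock: 33.0
tcp_pos: [0.5458, -0.2091, 0.005]
eef_rot: [0.0, -0.103, 0.995, -0.0]
ft_force: [-10.3, 3.9, 19.3]
finger_gap: 0.0001
grip_force: 9.8
```

>>> jog_arm --targets '[[[0,0,0.7],[0,0,0]],[[0,0,0.7],[0,0,0]],[[0,0,0.7],[0,0,0]]]'

```text
clock: 33.38
tcp_pos: [0.5459, -0.2091, 0.0045]
eef_rot: [0.0, -0.103, 0.995, -0.0]
ft_force: [-11.4, 4.1, 18.8]
finger_gap: 0.0001
grip_force: 10.2
```

>>> jog_arm --targets '[[[0,0,0.7],[0,0,0]],[[0,0,0.7],[0,0,0]],[[0,0,0.7],[0,0,0]]]'

```text
clock: 33.75
tcp_pos: [0.5466, -0.2094, 0.0032]
eef_rot: [0.001, -0.103, 0.995, -0.001]
ft_force: [-5.9, 3.1, 13.9]
finger_gap: -0.0002
grip_force: 7.2
```

Clicked (height indicator 41 mm). I push slightly more, then move to hole 3.

>>> jog_arm --targets '[[[0,0,1],[0,0,0]],[[0,0,1.5],[0,0,0]],[[0,0,1.5],[0,0,0]]]'

```text
clock: 34.12
tcp_pos: [0.5467, -0.2094, 0.002]
eef_rot: [0.001, -0.103, 0.995, -0.001]
ft_force: [-8.3, 3.5, 15.0]
finger_gap: -0.0001
grip_force: 8.4
```

>>> jog_arm --targets '[[[0,0,-30],[0,0,0]],[[0,0,-66],[0,0,0]],[[0,44,-66],[0,0,0]],[[0,44,-66],[0,0,0]],[[0,44,-66],[0,0,0]],[[0,44,-40],[0,0,0]],[[0,44,-22],[0,0,0]],[[0,44,-16],[0,0,0]],[[0,44,-13],[0,0,0]],[[0,44,-11],[0,0,0]],[[0,44,-11],[0,0,0]]]'

```text
clock: 35.5
tcp_pos: [0.5366, -0.1658, 0.0098]
eef_rot: [0.0, -0.103, 0.995, -0.0]
ft_force: [-0.7, -0.0, 1.9]
finger_gap: 0.0001
grip_force: 0.7
```

>>> jog_arm --targets '[[[0,0,1],[0,0,0]],[[0,0,2],[0,0,0]],[[0,0,3],[0,0,0]],[[0,0,3],[0,0,0]]]'

```text
clock: 36.0
tcp_pos: [0.5366, -0.1658, 0.0071]
eef_rot: [0.0, -0.103, 0.995, -0.0]
ft_force: [-2.6, 0.3, 7.0]
finger_gap: -0.0001
grip_force: 3.4
```

>>> jog_arm --targets '[[[0,0,1],[0,0,0]],[[0,0,2],[0,0,0]],[[0,0,3],[0,0,0]],[[0,0,3],[0,0,0]]]'

```text
clock: 36.5
tcp_pos: [0.5367, -0.1658, 0.0049]
eef_rot: [0.0, -0.103, 0.995, -0.0]
ft_force: [-5.2, 1.1, 11.7]
finger_gap: 0.0001
grip_force: 5.6
```

>>> jog_arm --targets '[[[0,0,1],[0,0,0]],[[0,0,2],[0,0,0]],[[0,0,2],[0,0,0]]]'

```text
clock: 36.88
tcp_pos: [0.5367, -0.1659, 0.0034]
eef_rot: [0.0, -0.103, 0.995, -0.0]
ft_force: [-5.8, 1.9, 14.1]
finger_gap: -0.0001
grip_force: 7.1
```

>>> jog_arm --targets '[[[0,0,1],[0,0,0]],[[0,0,2],[0,0,0]],[[0,0,2],[0,0,0]]]'

```text
clock: 37.25
tcp_pos: [0.5367, -0.1659, 0.0018]
eef_rot: [-0.0, -0.103, 0.995, -0.0]
ft_force: [-7.9, 1.9, 18.1]
finger_gap: 0.0002
grip_force: 8.6
```

>>> jog_arm --targets '[[[0,0,0.7],[0,0,0]],[[0,0,1],[0,0,0]],[[0,0,1],[0,0,0]]]'

```text
clock: 37.62
tcp_pos: [0.5367, -0.1659, 0.0011]
eef_rot: [-0.0, -0.103, 0.995, -0.0]
ft_force: [-7.6, 2.3, 18.5]
finger_gap: 0.0002
grip_force: 9.3
```

Hole 3 is seated too. I revisit the other three corners to check that each sits at the same height.

>>> jog_arm --targets '[[[0,0,-30],[0,0,0]],[[0,0,-66],[0,0,0]],[[0,-44,-66],[0,0,0]],[[0,-44,-66],[0,0,0]],[[0,-44,-40],[0,0,0]],[[0,-44,-22],[0,0,0]],[[0,-44,-14],[0,0,0]],[[0,-44,-10],[0,0,0]],[[0,-44,-7],[0,0,0]],[[0,-44,-4],[0,0,0]],[[0,-44,-4],[0,0,0]]]'

```text
clock: 39.0
tcp_pos: [0.545, -0.2082, 0.0042]
eef_rot: [-0.001, -0.103, 0.995, 0.001]
ft_force: [-7.4, 3.1, 11.7]
finger_gap: 0.0
grip_force: 6.2
```

>>> jog_arm --targets '[[[0,0,-30],[0,0,0]],[[0,0,-62],[0,0,0]],[[36,-6,-62],[0,0,0]],[[72,-12,-62],[0,0,0]],[[72,-12,-62],[0,0,0]],[[72,-12,-36],[0,0,0]],[[72,-12,-18],[0,0,0]],[[72,-12,-10],[0,0,0]],[[72,-12,-6],[0,0,0]],[[72,-12,-3],[0,0,0]],[[72,-12,0],[0,0,0]],[[72,-12,0],[0,0,0]]]'

```text
clock: 40.5
tcp_pos: [0.4771, -0.2346, 0.0039]
eef_rot: [-0.001, -0.103, 0.995, 0.001]
ft_force: [-6.3, 5.5, 12.9]
finger_gap: 0.0002
grip_force: 6.5
```

>>> jog_arm --targets '[[[0,0,-30],[0,0,0]],[[0,34,-30],[0,0,0]],[[0,68,-30],[0,0,0]],[[0,68,-30],[0,0,0]],[[0,68,-15],[0,0,0]],[[0,68,-9],[0,0,0]],[[0,68,-6],[0,0,0]],[[0,68,-3],[0,0,0]],[[0,68,0],[0,0,0]],[[0,68,0],[0,0,0]]]'

```text
clock: 41.75
tcp_pos: [0.4628, -0.1689, 0.0033]
eef_rot: [-0.001, -0.103, 0.995, 0.001]
ft_force: [-7.4, 2.1, 13.6]
finger_gap: -0.0002
grip_force: 7.1
```

All four corners are flat (41.2, 41.2, 40.9, 40.9 mm board top). I retreat and hand in.

>>> jog_arm --targets '[[[0,0,-30],[0,0,0]],[[0,0,-80],[0,0,0]],[[0,0,-140],[0,0,0]],[[0,0,-180],[0,0,0]],[[0,0,-180],[0,0,0]],[[0,0,-180],[0,0,0]]]'

```text
clock: 42.5
tcp_pos: [0.4627, -0.1685, 0.1809]
eef_rot: [-0.001, -0.103, 0.995, 0.0]
ft_force: [0.2, 0.1, -0.5]
finger_gap: 0.0
grip_force: 0.0
```

Run:
```python
from h import *
for c in ('scene','side'):
  try: find('hole',c,np.array([.5055,-.194]),np.radians(11.9),2)
  except Exception as e: print(c,e)
print(env.hand_in())
```

```text
hole scene [0, 1, 2, 3] t [ 0.5052 -0.1949] yaw 11.51 res mm [[-2.1, -1.4], [1.8, 2.5], [1.0, -1.1], [-0.7, 0.0]] z [0.039 0.035 0.04  0.041]
hole side [0, 1, 2, 3] t [ 0.504  -0.1952] yaw 11.52 res mm [[0.8, 2.5], [1.9, -1.0], [-3.6, 0.1], [0.8, -1.6]] z [0.041 0.037 0.039 0.04 ]
the job is handed in; nothing more can be done
None
```

The board is on all four posts and released, and the job is handed in at about 43 s (no verdict was returned): by touch all four corners sit flat at 41 mm, and the highest vertical press I read was 19.3 N.

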